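Pack away the last seasoning, shut the keeper and snap its clip

TASK

Closing up for the night: one of the three seasonings (pepper shaker, chili oil jar, spice jar) has been left out on the worktop. Stand it upright in the empty bay of the seasoning keeper, then shut the keeper's clear lid fully, and last swing the blue clip down until it snaps home under its catch. Keep the seasonings upright and leave the other things on the worktop where they are.

Things in the scene. Friction and masses are not known exactly. Their poses are not given: they have to be found in the camera images.
- keeper: seasoning keeper: white plastic box that stands fast on the worktop, 102 (x) by 252 (y) mm, rim 60 mm high, walls 3 mm, floor 2 mm. Origin: centre of its underside; the front (clip side) faces its -x, the hinge is at the back (+x), z up. A grey insert 35 mm high makes three bays in a row, about 78 by 80 mm each, at y = +83, 0, -83 mm; two are taken
- empty_bay (a point): centre of the floor of the empty bay (the right one seen from the front), at (0, -83, 2) mm in the keeper's frame, axes as the keeper's. Seasonings stand on this floor and reach 26 to 40 mm above the rim, so fingers that close along the keeper's x can stay above the rim
- pepper_shaker: round steel pepper shaker, 58 mm in diameter at the widest, 95 mm high; origin at the centre of its underside, z up
- chili_oil_jar: glass jar with a green screw lid, 64 (x) by 68 (y) mm, 84 mm high, the lid 63 mm in diameter; origin at the centre of its underside, z up
- spice_jar: small round spice jar with a white cap, 47 mm in diameter, 98 mm high; origin at the centre of its underside, z up
- lid (a joint): angle of the clear lid, rad: 0 = fully shut, grows as it opens up and back; starts open at 1.8 to 2.1, stop at 2.2. Stiff friction hinge (0.16 N m): it stays where it is left and has to be pushed all the way shut, with 1 to 3 N at its front edge
- lid_hinge (a point): middle of the lid's hinge axis (along the keeper's y), at (57, 0, 60) mm in the keeper's frame; turns with the lid. Shut, its axes are the keeper's (x back, z up); open by a, a lid point (x, z) lies at (x cos a + z sin a, -x sin a + z cos a) from it. The lid here: a clear cap open downward, 252 mm long, x = -108 (front face) to -6 mm, z = 0 to 50 mm (top face)
- lid_lip (a point): a pale grey lip, 5 mm thick, juts 16 mm forward along the lower edge of the lid's front, 25 to 126 mm left and right of the clip. This point: middle of the upper face of its left length, at (-116, 75, 6) mm in the lid_hinge frame, axes alike. On the open lid the lip stands up at the lid's top: a fingertip behind it, against that face, can pull the lid over to the front and down
- lid_lip_r (a point): the same point on the lip's right length, at (-116, -75, 6) mm in the lid_hinge frame
- clip (a joint): angle of the blue clip on the lid's front, rad: 0 = home, hanging straight down; pi/2 = straight out from the lid's front; starts at 1.2 to 1.7, stop at 2.0; stays where left (0.012 N m). With the lid shut, below 0.2 its tooth rides over the rounded nose of the box's catch (a few N at the clip) and snaps in behind it: home and holding the lid below 0.07
- clip_hinge (a point): middle of the clip's hinge axis (along y), at (-123, 0, 4) mm in the lid_hinge frame; with the lid shut (-66, 0, 64) mm in the keeper's frame. The clip is a plate 40 mm wide (y), 4 mm thick, reaching 36 mm from this axis; this frame turns with it (home: z up, plate along -z, outer face to -x)
- clip_tip (a point): middle of the free end of the clip's outer face, at (-2, 0, -36) mm in the clip_hinge frame; with lid and clip shut it is 28 mm above the worktop
- sauce_dish_2: bystander: small white sauce dish, 67 mm in diameter, 21 mm high; origin at the centre of its underside
- pick_box: bystander: green box of toothpicks, 30 by 52 by 75 mm; origin at the centre of its underside
- tape_roll: bystander: red roll of tape lying flat, 100 mm in diameter, 18 mm high; origin at the centre of its underside

How it is judged:
By the outcome, as a careful person would: the job done as asked, in the order asked, and still so for the second after the job is handed in, with the robot touching nothing.
It also fails if it takes over 64 s, if anything falls off the work surface, if the arm or the gripper's body presses on something with over 40 N, if the wrist force passes 120 N, or if a joint passes its speed limit or range.

ROBOT

A 6-joint arm with a two-finger parallel gripper is mounted at the origin on a cart in front of the work surface, level with it; the furniture and walls round the work are solid. World frame = base frame: x ahead of the robot, y to its left, z up, the work surface at z = 0. Lengths are in m, angles in rad, forces in N, time in s.
With the tool pointing down it reaches from about 0.275 to 1 m from the base axis. Payload 8.4 kg.
Tool frame: the origin (TCP) lies midway between the tips of the shut fingers; the grasp point (between the pads) lies 19 mm behind it; z points along the fingers, y is the line along which they close (so a half turn about z gives the same grasp; the last joint's range is limited). The gripper opens to 85 mm and grips with 20 to 120 N. Pads are 22 mm wide; open, the fingers measure 114 mm over their backs; the gripper's body (76 mm by 85 mm) begins 54 mm behind the grasp point. The pads swing forward as they close: fully open they stand 13 mm farther back than shut.
Start: joints at [1.158, 0.353, 1.633, -0, 1.155, -0.002], TCP at [0.25, 0.573, 0.231] pointing down, gripper open.
Joint ranges: [-2.63, 2.63], [-0.92, 2.1], [0.06, 2.66], [-1.3, 4.44], [0, 2.69], [-3.02, 3.02]. Speed limits (rad/s): [2.22, 2.22, 2.79, 3.14, 3.14, 3.14].

INTERFACE

Orientations are given as a unit quaternion [x, y, z, w].
In Python, from workcell import bot, claw, kinematics, optics, ticket, spotter gives the robot as it stands. Calls block until the motion is done:
- bot.reach(position, orientation): joint-space move of the TCP to a pose.
- bot.servo_line(position, ori=None, velocity=0.15): straight line of the TCP; ori=None keeps the orientation; velocity is the mean speed in m/s.
- bot.goto_joints(angles): joint-space move.
- claw.move_gripper(opening, strength=None): finger opening in m; strength is the grip in N (None keeps the last); returns when the fingers have stopped.
- bot.dwell(seconds).
- kinematics.solve_ik(position, orientation): joint angles nearest the present ones, or None.
- optics.read_camera(name): name is "scene" or "side" or "wrist"; returns a dict with "frame" (480x640x3 uint8, red, green, blue), "intrinsics" (3x3 intrinsics, pixels), "view" (4x4, takes a point from world to camera coordinates). Camera axes: x right, y down, z forward; pixel columns grow to the right and rows downward; lengths in m; the calibration is good to about 2 mm. The wrist camera is an equidistant fisheye: a pixel r from the principal point sees the ray r / f radians off the axis. A picture is of the moment at which its call begins. There is no depth.
A pose or a line that the arm cannot do raises bot.IKError and nothing moves.
- ticket.hand_in(): hands the job in; it is judged then, once.
Trained networks look in a picture, given as the dict that the camera call returned (one of the last four; its "shot" number tells which), for a name from the list of things; names that differ only in an ending like _2 or _b are one class to them, and where a whole thing is asked for, a point or a joint stands for the part that bears it (a point fixed in the world has none). Each returns a list of dicts, best first, with "score" (0 to 1); they miss things now and then, are a little off and sometimes report something else, mostly with a low value. They report only what shows in the picture. A call takes as long as a camera call.
- spotter.silhouettes(picture, thing): "mask" (480x640 bool, what is visible of it) and "uv" ([column, row] in pixels, amid what is visible of it).
Readings, each from a call of its own:
- bot.read_time_s(): time.
- bot.read_joint_pos(): joint angles.
- bot.read_joint_vel(): joint speeds.
- bot.read_joint_efforts(): joint torques, N m.
- bot.read_position(): TCP position.
- bot.read_orientation(): TCP orientation.
- bot.read_wrist_force(): force on the tool from outside, world axes, zero at the start.
- bot.read_ft_torque(): the same for the moment, N m.
- bot.read_gripper_width(): finger opening in m.
- bot.read_grip_force(): force on a finger pad.
Only numpy, scipy, OpenCV 4.12 (cv2) and the standard library are available. Lean on these libraries where they do the work, as an engineer would, in place of code of your own. Each camera call takes 0.05 s, during which the arm holds its last target. There are 200 camera calls.

## Working session

There is one attempt and no reset: what is moved stays moved. The work goes in short steps, each a Python script; the robot and the scene stay as the last script left them, time stands still between calls to the robot, and variables do not carry over. Pictures are saved under pics/ and viewed, at most 13 in all, crops included, and the job is handed in when it is done.

```bash
ls; mkdir -p pics
python3 - <<'E'
from workcell import bot, claw, kinematics, optics, ticket, spotter
import cv2, numpy as np
ims=[]
for n in ["scene","side"]:
    p=optics.read_camera(n); ims.append(p)
    cv2.imwrite(f"pics/{n}0.png",p["frame"][:,:,::-1])
    print(n,p["intrinsics"].round(1).tolist(),p["view"].round(3).tolist())
    for t in ["keeper","pepper_shaker","chili_oil_jar","spice_jar","lid","clip","sauce_dish_2","pick_box","tape_roll","lid_lip"]:
        for r in spotter.silhouettes(p,t)[:3]:
            m=r["mask"]; ys,xs=np.where(m)
            print(t,round(r["score"],2),np.round(r["uv"]),xs.min(),xs.max(),ys.min(),ys.max(),m.sum())
print(bot.read_time_s(),bot.read_orientation())
E
```

```text
pics
workcell.py
scene [[468.3, 0.0, 317.6], [0.0, 468.3, 234.2], [0.0, 0.0, 1.0]] [[0.867, -0.498, 0.018, -0.487], [-0.349, -0.633, -0.691, 0.272], [0.356, 0.593, -0.722, 0.921], [0.0, 0.0, 0.0, 1.0]]
keeper 0.84 [325. 220.] 260 377 152 285 7765
pepper_shaker 0.7 [382. 394.] 363 399 372 422 1431
chili_oil_jar 0.97 [294. 226.] 281 308 209 248 946
spice_jar 0.82 [285. 200.] 275 296 187 224 535
spice_jar 0.49 [382. 393.] 363 399 372 422 1450
lid 0.95 [335. 208.] 302 377 152 258 4465
clip 0.44 [346. 177.] 341 351 166 186 161
sauce_dish_2 0.77 [228. 184.] 216 239 178 196 356
sauce_dish_2 0.43 [344. 176.] 341 350 167 186 126
pick_box 0.64 [271. 170.] 263 283 155 184 542
tape_roll 0.96 [464. 348.] 444 493 318 363 1183
tape_roll 0.56 [284. 204.] 275 296 188 223 507
lid_lip 0.58 [339. 210.] 303 376 153 257 4311
side [[568.4, 0.0, 320.9], [0.0, 568.4, 236.6], [0.0, 0.0, 1.0]] [[-0.78, 0.626, 0.016, 0.451], [0.466, 0.597, -0.653, -0.23], [-0.418, -0.502, -0.757, 1.647], [0.0, 0.0, 0.0, 1.0]]
keeper 0.69 [332. 262.] 272 404 208 317 6184
pepper_shaker 0.57 [265. 150.] 255 278 133 168 701
pepper_shaker 0.22 [317. 265.] 272 362 207 317 3314
chili_oil_jar 0.92 [355. 257.] 342 370 239 279 892
spice_jar 0.59 [374. 281.] 362 384 262 299 689
lid 0.69 [316. 266.] 272 362 208 317 3318
clip 0.51 [310. 242.] 302 315 230 251 162
sauce_dish_2 0.84 [459. 326.] 443 473 313 340 653
sauce_dish_2 0.45 [316. 267.] 272 362 208 317 3298
sauce_dish_2 0.19 [410. 348.] 394 426 330 366 822
pick_box 0.63 [409. 347.] 395 426 330 366 762
pick_box 0.24 [193. 208.] 177 215 187 218 681
tape_roll 0.95 [198. 208.] 177 215 187 218 749
lid_lip 0.57 [316. 266.] 273 361 208 316 3262
lid_lip 0.29 [335. 259.] 272 404 209 317 6429
1.1 [ 2.03965458e-01  9.78978086e-01 -4.20490253e-06 -6.50035540e-06]
```

View pics/scene0.png

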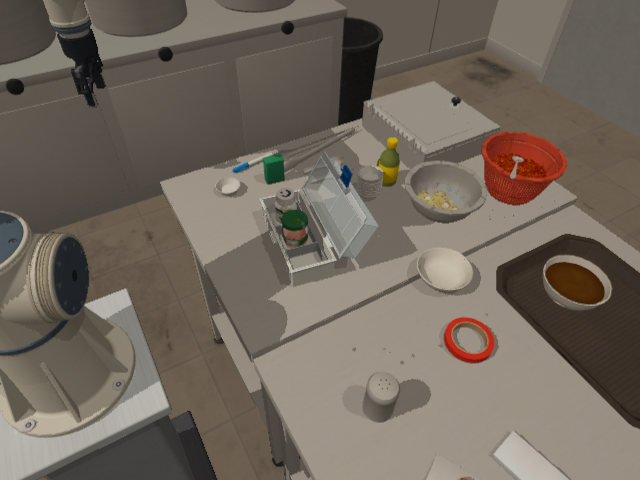

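View pics/side0.png

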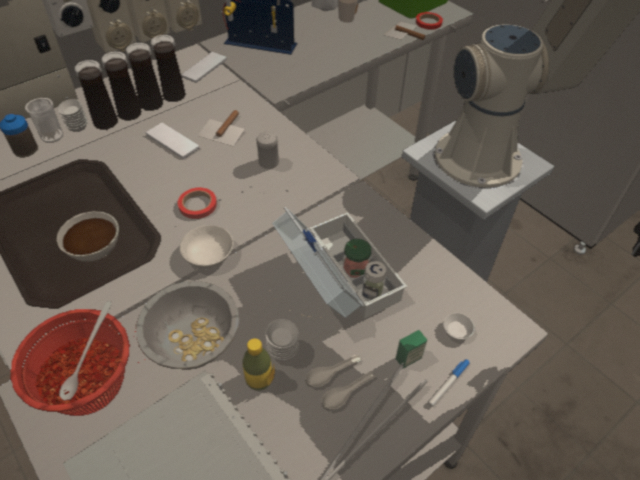

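The scene view shows the pepper shaker left out at (382,394) and the keeper near (310,225), with its near bay empty, its lid open and the blue clip at (346,177). The side view shows the shaker at (266,150) and the keeper near (345,262).

```bash
cat > h.py <<'E'
from workcell import bot, claw, kinematics, optics, ticket, spotter
import cv2, numpy as np
from scipy.optimize import least_squares, minimize
from scipy.spatial.transform import Rotation as R
def proj(p,X):
    X=np.atleast_2d(X); c=X@p["view"][:3,:3].T+p["view"][:3,3]; K=p["intrinsics"]
    return np.c_[K[0,0]*c[:,0]/c[:,2]+K[0,2],K[1,1]*c[:,1]/c[:,2]+K[1,2]]
def ray(p,uv,z):
    K=p["intrinsics"];d=np.array([(uv[0]-K[0,2])/K[0,0],(uv[1]-K[1,2])/K[1,1],1.])
    r=p["view"][:3,:3]; o=-r.T@p["view"][:3,3]; d=r.T@d
    return o+d*(z-o[2])/d[2]
def cyl(x,y,r,h):
    a=np.linspace(0,2*np.pi,40); c=np.c_[x+r*np.cos(a),y+r*np.sin(a)]
    return np.r_[np.c_[c,0*a],np.c_[c,0*a+h]]
E
python3 - <<'E'
from h import *
P=[optics.read_camera(n) for n in ["scene","side"]]
ms=[spotter.silhouettes(p,"pepper_shaker")[0]["mask"] for p in P]
def bb(m): 
    ys,xs=np.where(m); return np.array([xs.min()-.0,xs.max()+1.,ys.min(),ys.max()+1.])
def bbp(uv): return np.array([uv[:,0].min(),uv[:,0].max(),uv[:,1].min(),uv[:,1].max()])
for s in ([0],[1],[0,1]):
    f=lambda q: np.concatenate([bbp(proj(P[i],cyl(q[0],q[1],.0275,.095)))-bb(ms[i])+.5 for i in s])
    r=least_squares(f,[.4,-.1]); print(s,r.x,r.fun.round(1))
for i,p in enumerate(P):
    for uv in ([[263,204],[291,280],[335,258]] if i==0 else [[346,216],[405,290],[361,316]]): print(i,uv,ray(p,uv,.06).round(3))
a=cv2.resize(P[0]["frame"][145:290,245:390],None,fx=4,fy=4,interpolation=cv2.INTER_CUBIC)
b=cv2.resize(P[1]["frame"][195:330,260:415],None,fx=4,fy=4,interpolation=cv2.INTER_CUBIC)
cv2.imwrite("pics/a.png",a[:,:,::-1]);cv2.imwrite("pics/b.png",b[:,:,::-1])
E
```

```text
[0] [ 0.48686292 -0.35825186] [-0.3  0.3 -0.7  0.7]
[1] [ 0.49126173 -0.34895474] [ 0.6 -0.6 -1.1  1.1]
[0, 1] [ 0.48750831 -0.35670994] [-0.5  0.1 -1.6 -0.2  0.1 -1.2 -3.1 -0.9]
0 [263, 204] [0.516 0.199 0.06 ]
0 [291, 280] [ 0.466 -0.05   0.06 ]
0 [335, 258] [ 0.582 -0.043  0.06 ]
1 [346, 216] [ 0.488 -0.016  0.06 ]
1 [405, 290] [0.53  0.235 0.06 ]
1 [361, 316] [0.652 0.226 0.06 ]
```

View pics/a.png

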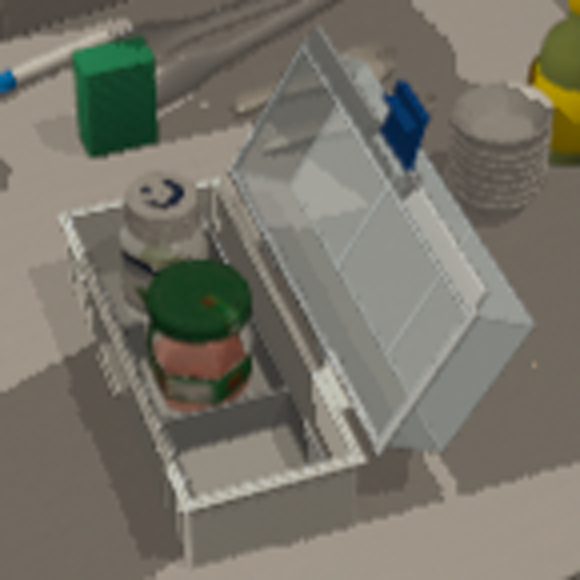

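View pics/b.png

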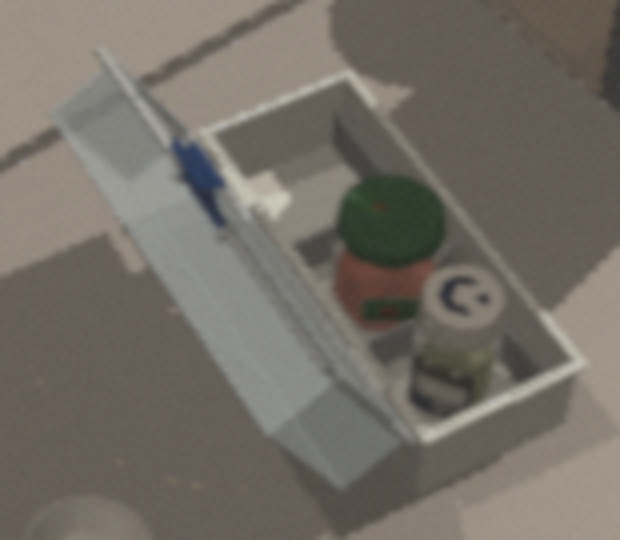

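The crops give sharp keeper rim and lid corners, so I fit the keeper pose and lid angle to them.

```bash
cat >> h.py <<'E'
def kw(q,X):  # keeper frame -> world
    return np.atleast_2d(X)@R.from_euler("z",q[2]).as_matrix().T+[q[0],q[1],0]
def lidk(a,X): # lid frame -> keeper
    X=np.atleast_2d(X); c,s=np.cos(a),np.sin(a)
    return np.c_[X[:,0]*c+X[:,2]*s,X[:,1],-X[:,0]*s+X[:,2]*c]+[.057,0,.06]
E
python3 - <<'E'
from h import *
P=[optics.read_camera(n) for n in ["scene","side"]]
A=lambda l:np.array(l)/4+[245,145]
B=lambda l:np.array(l)/4+[260,195]
ck=[[-.051,.126,.06],[-.051,-.126,.06],[.051,-.126,.06],[.051,.126,.06]]
ka=A([[62,216],[185,505],[365,460],[222,180]]); kb=B([[585,362],[348,75],[208,133],[422,438]])
kb=kb[[0,1,2,3]]
la=A([[532,322],[440,455],[375,450]]); La=np.array([[-.108,-.126,.05],[-.006,-.126,.05],[-.006,-.126,0]])
lb=B([[55,113],[270,432],[345,487]]); Lb=np.array([[-.108,-.126,.05],[-.108,.126,.05],[-.006,.126,.05]])
def f(q,w=(1,1)):
    K=kw(q,ck)
    return np.r_[w[0]*np.r_[proj(P[0],K)-ka,proj(P[0],kw(q,lidk(q[3],La)))-la],w[1]*np.r_[proj(P[1],K)-kb,proj(P[1],kw(q,lidk(q[3],Lb)))-lb]]
for w in ((1,1),(1,0),(0,1)):
    r=least_squares(f,[.55,.09,.2,1.95],args=(w,),loss="soft_l1"); print(w,r.x.round(4))
    if w==(1,1): q=r.x; print(r.fun.reshape(-1,2).round(1).tolist())
print("bay",kw(q,[0,-.083,.002]))
for y in (.075,-.075): print("lip",kw(q,lidk(q[3],[-.116,y,.006])))
# clip angle
for i,p in enumerate(P):
    r=spotter.silhouettes(p,"clip")[0]; print(r["uv"])
    for c in (1.2,1.45,1.7): print(c,proj(p,kw(q,lidk(q[3],np.array([-.123,0,.004])+.018*np.array([-np.sin(c),0,-np.cos(c)])))))
for p,t in [(P[0],"tape_roll"),(P[0],"sauce_dish_2"),(P[0],"pick_box")]:
    print(t,ray(p,spotter.silhouettes(p,t)[0]["uv"],.02))
E
```

```text
Traceback (most recent call last):
ValueError: `f0` passed has more than 1 dimension.
```

Run:
```python
from h import *
P=[optics.read_camera(n) for n in ["scene","side"]]
A=lambda l:np.array(l)/4+[245,145]
B=lambda l:np.array(l)/4+[260,195]
ck=[[-.051,.126,.06],[-.051,-.126,.06],[.051,-.126,.06],[.051,.126,.06]]
ka=A([[62,216],[185,505],[365,460],[222,180]]); kb=B([[585,362],[348,75],[208,133],[422,438]])
la=A([[532,322],[440,455],[375,450]]); La=np.array([[-.108,-.126,.05],[-.006,-.126,.05],[-.006,-.126,0]])
lb=B([[55,113],[270,432],[345,487]]); Lb=np.array([[-.108,-.126,.05],[-.108,.126,.05],[-.006,.126,.05]])
def f(q,w=(1,1)):
    K=kw(q,ck)
    return np.r_[w[0]*np.r_[proj(P[0],K)-ka,proj(P[0],kw(q,lidk(q[3],La)))-la],w[1]*np.r_[proj(P[1],K)-kb,proj(P[1],kw(q,lidk(q[3],Lb)))-lb]].ravel()
for w in ((1,0),(0,1),(1,1)):
    r=least_squares(f,[.55,.09,.2,1.95],args=(w,),loss="soft_l1"); print(w,r.x.round(4))
q=r.x; print(r.fun.reshape(-1,2).round(1).tolist())
print("bay",kw(q,[0,-.083,.002]))
for y in (.075,-.075): print("lip",kw(q,lidk(q[3],[-.116,y,.006])))
for i,p in enumerate(P):
    r=spotter.silhouettes(p,"clip")[0]; print(r["uv"])
    for c in (1.2,1.45,1.7): print(c,proj(p,kw(q,lidk(q[3],np.array([-.123,0,.004])+.018*np.array([-np.sin(c),0,-np.cos(c)])))))
for p,t in [(P[0],"tape_roll"),(P[0],"sauce_dish_2"),(P[0],"pick_box")]:
    print(t,ray(p,spotter.silhouettes(p,t)[0]["uv"],.02))
print(bot.read_time_s())
```

```text
(1, 0) [ 0.5499  0.0858 -0.1717  2.0172]
(0, 1) [ 0.5498  0.0955 -0.1661  2.0499]
(1, 1) [ 0.5492  0.0908 -0.1606  2.0722]
[[-0.7, -1.1], [-0.2, -1.3], [-2.3, -1.9], [-2.9, -0.8], [0.0, -0.2], [-0.3, -1.2], [-1.1, -1.9], [-1.5, -1.4], [-0.6, -1.7], [-1.6, -1.5], [0.8, -2.0], [-2.5, -1.1], [-0.9, -0.0], [-1.1, 0.4]]
bay [[0.53594257 0.00891714 0.002     ]]
lip [[0.67770882 0.14600847 0.15883868]]
lip [[ 0.65371859 -0.00206066  0.15883868]]
[346.7, 176.9]
1.2 [[344.36088254 175.23048071]]
1.45 [[346.08097487 175.21736682]]
1.7 [[347.59889578 175.59740711]]
[309.7, 239.9]
1.2 [[309.88987101 238.92658042]]
1.45 [[308.07372175 240.03682505]]
1.7 [[306.43193653 241.39592398]]
tape_roll [ 0.74900299 -0.31891499  0.02      ]
sauce_dish_2 [0.48246557 0.36070087 0.02      ]
pick_box [0.62811665 0.35607586 0.02      ]
1.75
```

```bash
cat >> h.py <<'E'
def down(yaw,tilt=0): # tool z down, tool y along world direction yaw
    phi=(yaw+np.pi/2)/2
    return np.array([np.cos(phi),np.sin(phi),0,0])
def fproj(p,X):
    X=np.atleast_2d(X); c=X@p["view"][:3,:3].T+p["view"][:3,3]; K=p["intrinsics"]
    rho=np.hypot(c[:,0],c[:,1]); th=np.arctan2(rho,c[:,2])
    return np.c_[K[0,2]+K[0,0]*th*c[:,0]/rho,K[1,2]+K[1,1]*th*c[:,1]/rho]
E
python3 - <<'E'
from h import *
yaw=-.165
bot.reach([.49,.03,.30],down(yaw))
w=optics.read_camera("wrist"); cv2.imwrite("pics/w1.png",w["frame"][:,:,::-1])
np.savez("w1.npz",**{k:w[k] for k in("frame","intrinsics","view")})
bot.reach([.488,-.356,.20],down(yaw))
w=optics.read_camera("wrist"); cv2.imwrite("pics/w2.png",w["frame"][:,:,::-1])
np.savez("w2.npz",**{k:w[k] for k in("frame","intrinsics","view")})
m=spotter.silhouettes(w,"pepper_shaker"); print([(r["score"],r["uv"]) for r in m])
print(w["intrinsics"],w["view"])
if m:
    m=m[0]["mask"].astype(np.uint8)*255; np.save("m2.npy",m)
    print(fproj(w,[[.488,-.356,0],[.488,-.356,.095]]))
    # silhouette fit
    def f(q):
        h=cv2.convexHull(fproj(w,cyl(q[0],q[1],.0275,.095)).astype(np.float32)); g=np.zeros_like(m); cv2.fillPoly(g,[h.astype(np.int32)],255)
        return (cv2.blur(g,(5,5)).astype(float)-cv2.blur(m,(5,5))).__abs__().sum()/1e4
    print(minimize(f,[.488,-.354],method="Nelder-Mead",options=dict(initial_simplex=[[.488,-.354],[.498,-.354],[.488,-.344]])))
print(bot.read_time_s())
E
```

```text
[(0.74, [311.9, 228.3])]
[[371.64829954   0.         315.94760861]
 [  0.         371.64829954 242.29395924]
 [  0.           0.           1.        ]] [[ 9.86456976e-01 -1.64020097e-01 -2.05433138e-04 -5.39903706e-01]
 [-1.55149166e-01 -9.33509890e-01  3.23246070e-01 -2.87337864e-01]
 [-5.32106257e-02 -3.18836468e-01 -9.46314924e-01  2.64013040e-01]
 [ 0.00000000e+00  0.00000000e+00  0.00000000e+00  1.00000000e+00]]
[[315.81943892 209.89896325]
 [315.74724364 242.27583557]]
       message: Optimization terminated successfully.
       success: True
        status: 0
           fun: 6.0211
             x: [ 4.898e-01 -3.514e-01]
           nit: 22
          nfev: 48
 final_simplex: (array([[ 4.898e-01, -3.514e-01],
                       [ 4.898e-01, -3.514e-01],
                       [ 4.898e-01, -3.514e-01]]), array([ 6.021e+00,  6.021e+00,  6.021e+00]))
5.5167
```

View pics/w1.png

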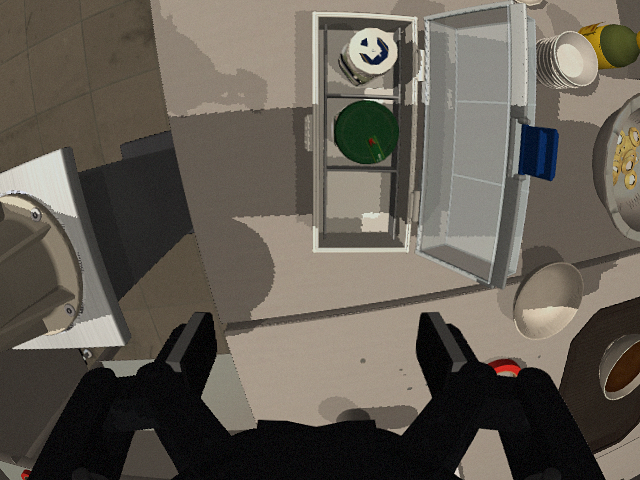

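View pics/w2.png

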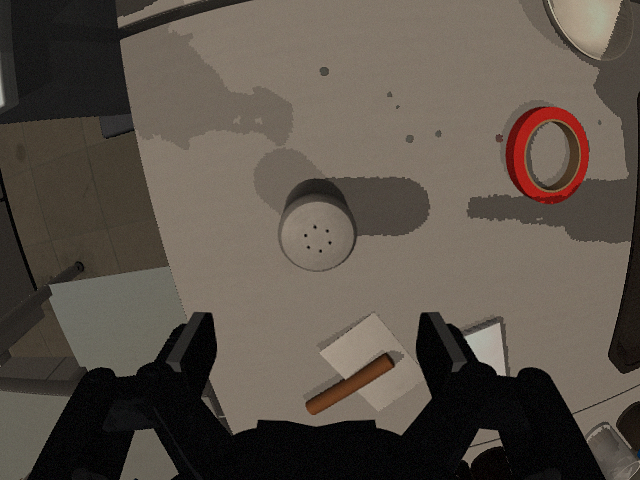

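The first wrist view shows the keeper rim corners at (312,12), (418,16), (408,251), (313,251), with the clip at (538,152). The second shows the shaker top at (316,233), so it stands at about (0.490, -0.351).

Run:
```python
from h import *
w=dict(np.load("w1.npz"))
ck=[[-.051,.126,.06],[.051,.126,.06],[.051,-.126,.06],[-.051,-.126,.06]]
uv=np.array([[312,12],[418,16],[408.5,251],[313.5,251]])
L=np.array([[-.108,-.126,.05],[-.006,-.126,0],[-.123,.02,.004],[-.123,-.02,.004]]); lu=np.array([[504,287],[417,252],[525,124],[522,175]])
def f(q): return np.r_[fproj(w,kw(q,ck))-uv,fproj(w,kw(q,lidk(q[3],L)))-lu].ravel()
def g(q): return (fproj(w,kw(q,ck))-uv).ravel()
r=least_squares(g,[.55,.09,-.16]); print(r.x,r.fun.round(1))
r=least_squares(f,[.55,.09,-.16,2.0]); q=r.x; print(r.x,r.fun.reshape(-1,2).round(1).tolist())
print(kw(q,[0,-.083,.002]))
for y in (.075,-.075): print("lip",kw(q,lidk(q[3],[-.116,y,.006])))
for c in (1.2,1.45,1.7): print(c,fproj(w,kw(q,lidk(q[3],np.array([-.123,0,.004])+.036*np.array([-np.sin(c),0,-np.cos(c)])))))
# grasp pepper
o=down(-.165)
bot.servo_line([.4895,-.351,.062],o,.15)
wd=claw.move_gripper(.03,40); print("grip",bot.read_gripper_width(),bot.read_grip_force(),bot.read_wrist_force())
bot.servo_line([.4895,-.351,.20],o,.2)
print(bot.read_gripper_width(),bot.read_grip_force(),bot.read_position(),bot.read_time_s())
p=optics.read_camera("wrist"); s=optics.read_camera("side")
a=np.hstack([p["frame"][150:450,150:500],cv2.resize(s["frame"][60:210,180:355],None,fx=2,fy=2)])
cv2.imwrite("pics/g.png",a[:,:,::-1])
```

```text
[ 0.55074303  0.09231132 -0.16374496] [ 3.1  1.  -3.6  1.9 -1.8 -1.7  1.8 -1.5]
[ 0.55109375  0.09130321 -0.18251792  2.02418861] [[6.0, 1.0], [-0.9, 3.9], [-3.5, -0.1], [0.1, -1.5], [8.8, -9.2], [-3.5, 0.7], [-3.0, 3.4], [-4.6, 0.8]]
[[0.53602873 0.00968186 0.002     ]]
lip [[0.67603021 0.14451024 0.161652  ]]
lip [[ 0.64880428 -0.00299822  0.161652  ]]
1.2 [[546.90584275 157.56473306]]
1.45 [[554.58142676 158.49703768]]
1.7 [[559.64763351 158.94155696]]
grip 0.056881264532844054 41.935949261533096 [-0.73621206  1.01804598  6.21821981]
0.05628867872713688 42.83703441498801 [ 0.48878851 -0.35048963  0.19883584] 7.8083
```

View pics/g.png

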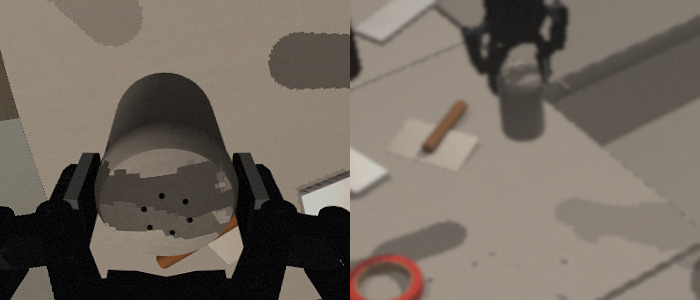

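Run:
```python
from h import *
o=down(-.165)
bot.servo_line([.5365,.010,.20],o,.25)
bot.servo_line([.5365,.010,.080],o,.12)
f0=bot.read_wrist_force(); print(f0,bot.read_position())
for z in np.arange(.076,.060,-.002):
    bot.servo_line([.5365,.010,z],o,.05); f=bot.read_wrist_force()
    if f[2]-f0[2]>3 : break
print(z,f,bot.read_position(),bot.read_time_s())
claw.move_gripper(.072)
p=optics.read_camera("wrist")
bot.servo_line([.5365,.010,.22],o,.2)
bot.reach([.50,-.06,.30],o)
w=optics.read_camera("wrist"); s=optics.read_camera("side"); c=optics.read_camera("scene")
np.savez("w3.npz",**{k:w[k] for k in("frame","intrinsics","view")})
a=np.hstack([w["frame"][0:300,250:600],cv2.resize(s["frame"][195:330,260:415],(350,300)) ])
cv2.imwrite("pics/p.png",a[:,:,::-1])
print(bot.read_time_s())
```

```text
[-0.14682154 -0.19520732 -1.85194504] [0.53708754 0.00998489 0.08063983]
0.06399999999999999 [-4.57201848  1.2130895  14.66940857] [0.53677599 0.00999916 0.06518986] 12.4167
14.375
```

View pics/p.png

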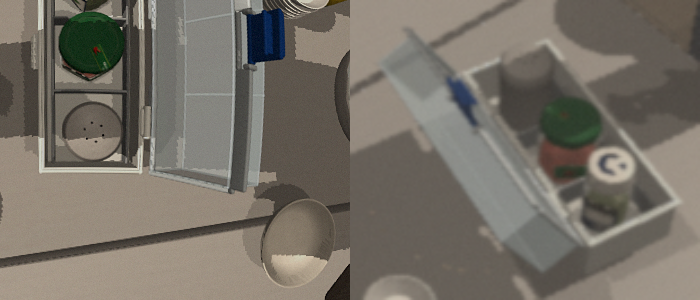

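The shaker stands upright in the near bay. Next is the lid: a closed finger behind its top corner sweeps it forward, then I press from above.

```bash
cat >> h.py <<'E'
Q=np.array([.551,.0915,-.165])
def ori(t=0): # tool y along keeper y, tool z = (sin t,0,-cos t) in keeper frame
    z=np.array([np.sin(t),0,-np.cos(t)]); y=np.array([0,1.,0]); x=np.cross(y,z)
    return R.from_matrix(R.from_euler("z",Q[2]).as_matrix()@np.c_[x,y,z]).as_quat()
def W(x,y,z): return kw(Q,[x,y,z])[0]
def st(): 
    f=R.from_euler("z",-Q[2]).apply(bot.read_wrist_force()); p=R.from_euler("z",-Q[2]).apply(bot.read_position()-[Q[0],Q[1],0])
    return p.round(4).tolist(),f.round(1).tolist(),round(bot.read_time_s(),2)
E
python3 - <<'E'
from h import *
s=optics.read_camera("side")
for uv in ((206,248),(258,382),(281,352)): print(uv,kw([0,0,0],ray(s,uv,.01)).round(3))
claw.move_gripper(0)
def T(a): 
    p=lidk(a,[-.108,-.075,.05])[0]; return W(p[0]+.011,-.075,p[2]-.012)
o=ori()
p=T(2.2); hi=W(.057+.13,-.075,.30)
print(T(2.2),hi,kinematics.solve_ik(hi,o),kinematics.solve_ik(p,o))
E
```

```text
(206, 248) [[ 0.797 -0.18   0.01 ]]
(258, 382) [[0.9   0.193 0.01 ]]
(281, 352) [[0.822 0.166 0.01 ]]
[ 0.7083282  -0.01072998  0.10589256] [ 0.72314131 -0.01319656  0.3       ] [-2.03208545e-02  4.59728316e-01  1.32140626e+00 -4.44089210e-16
  1.36045808e+00 -1.42611718e+00] [-1.72645730e-02  6.02264261e-01  1.53220850e+00 -4.44089210e-16
  1.00711989e+00 -1.42306090e+00]
```

Run:
```python
from h import *
def T(a): 
    p=lidk(a,[-.108,-.075,.05])[0]; return W(p[0]+.011,-.075,p[2]-.012)
o=ori()
bot.reach(W(.057+.13,-.075,.30),o)
bot.servo_line(W(.057+.13,-.075,.12),o,.2)
print(st())
for a in np.arange(2.2,.59,-.16):
    bot.servo_line(T(a),o,.1); print(round(a,2),st())
s=optics.read_camera("side");c=optics.read_camera("scene")
a=np.hstack([cv2.resize(c["frame"][120:300,220:420],(400,360)),cv2.resize(s["frame"][170:350,230:430],(400,360)) ])
cv2.imwrite("pics/l.png",a[:,:,::-1])
```

```text
([0.1879, -0.0749, 0.1215], [0.4, -1.1, 0.2], 17.47)
2.2 ([0.172, -0.0749, 0.1065], [-0.6, 0.2, -0.3], 17.82)
2.04 ([0.1621, -0.0749, 0.1231], [-0.3, 0.5, -0.4], 18.17)
1.88 ([0.1484, -0.075, 0.1359], [0.6, -0.9, 0.3], 18.51)
1.72 ([0.1331, -0.075, 0.1471], [-0.4, 0.9, 0.4], 18.85)
1.56 ([0.1165, -0.075, 0.1564], [0.2, -0.8, -0.1], 19.19)
1.4 ([0.0986, -0.075, 0.1629], [0.3, -0.5, 0.3], 19.53)
1.24 ([0.08, -0.075, 0.1663], [-0.1, 0.9, -0.5], 19.88)
1.08 ([0.0611, -0.075, 0.1668], [-0.6, 0.2, 0.1], 20.22)
0.92 ([0.0424, -0.075, 0.1642], [0.3, 1.5, 0.2], 20.56)
0.76 ([0.0242, -0.075, 0.1586], [-0.8, 0.3, 0.4], 20.9)
0.6 ([0.0072, -0.075, 0.1502], [-0.8, 0.2, 1.1], 21.24)
```

View pics/l.png

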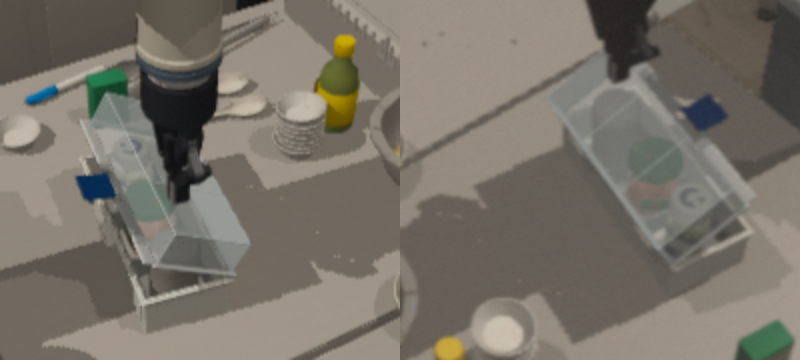

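The lid has come over to about 0.55 rad, with the clip sticking out to the front. Now I press down on the middle of its top near the front edge.

Run:
```python
from h import *
o=ori()
def T(a):
    p=lidk(a,[-.098,0,.05])[0]; return W(p[0]+.011,0,p[2])
p=W(.02,-.075,.19); bot.servo_line(p,o,.15)
q=lidk(.75,[-.098,0,.05])[0]; bot.servo_line(W(q[0]+.011,0,.19),o,.2)
f0=np.array(bot.read_wrist_force())
for a in np.r_[np.arange(.75,.05,-.1),.03,0,-.02,-.04,-.06]:
    bot.servo_line(T(a),o,.08); s=st(); print(round(a,2),s)
    if s[1][2]>12: break
bot.dwell(.2); print(st())
bot.servo_line(W(-.03,0,.19),o,.2)
bot.reach(W(-.13,0,.24),ori(.5))
s=optics.read_camera("side");c=optics.read_camera("scene");w=optics.read_camera("wrist")
np.savez("w4.npz",**{k:w[k] for k in("frame","intrinsics","view")})
a=np.hstack([cv2.resize(w["frame"],(440,330)),cv2.resize(s["frame"][185:335,250:400],(330,330)) ])
cv2.imwrite("pics/s.png",a[:,:,::-1]); print(st())
```

```text
0.75 ([0.03, -0.0005, 0.1627], [0.6, 0.2, 1.2], 22.77)
0.65 ([0.0199, -0.0, 0.1593], [0.5, -0.4, 0.6], 23.06)
0.55 ([0.0103, -0.0, 0.1538], [0.3, -0.3, -0.2], 23.34)
0.45 ([0.0012, -0.0001, 0.1475], [-0.9, -0.1, 0.7], 23.62)
0.35 ([-0.0074, -0.0001, 0.1402], [0.8, -0.6, 0.6], 23.91)
0.25 ([-0.0152, -0.0001, 0.1323], [0.6, 0.1, -0.5], 24.19)
0.15 ([-0.0219, -0.0001, 0.1237], [0.2, 0.0, 0.1], 24.48)
0.03 ([-0.0289, -0.0001, 0.1126], [-0.1, -0.2, 0.6], 24.79)
0.0 ([-0.0299, 0.0, 0.1101], [-0.7, -0.1, 0.8], 25.04)
-0.02 ([-0.0299, 0.0001, 0.1099], [-2.8, -2.9, 18.0], 25.29)
([-0.0299, 0.0001, 0.1099], [-2.5, -2.3, 18.7], 25.49)
([-0.129, 0.0002, 0.2397], [0.5, 0.5, 0.4], 26.87)
```

View pics/s.png

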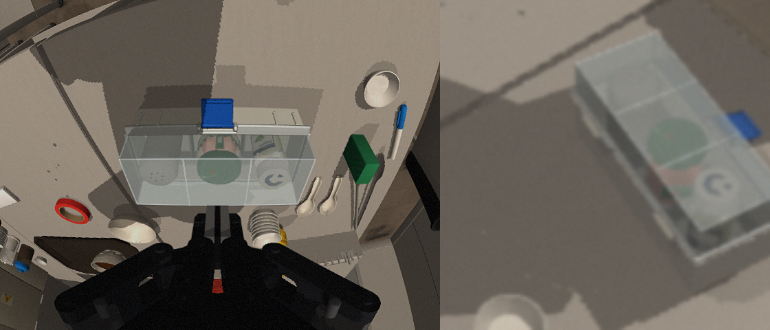

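The lid is shut: contact was at 110 mm under 18 N. The clip still points straight out, so next I swing it down.

Run:
```python
from h import *
t=.5; o=ori(t)
def T(c,ex=0):
    n=np.array([np.cos(c),-np.sin(c)]); e=np.array([-np.sin(c),-np.cos(c)])
    s=.030+.011*np.sin(c+t)*np.sign(np.cos(c+t))
    if abs(np.cos(c+t))<.3: s=.030+.011*np.sin(c+t)*np.cos(c+t)/.3
    p=np.array([-.066,.064])+s*e-n*(.002+.011*abs(np.cos(c+t))-ex)
    return W(p[0],0,p[1])
print([kinematics.solve_ik(T(c),o) is not None for c in (2,1,.5,0)])
p=T(2.); bot.servo_line(p+[0,0,.06],o,.2)
for c in np.r_[np.arange(2.0,.25,-.2),.2,.12,.06,0]:
    bot.servo_line(T(c),o,.08); print(round(c,2),st())
for ex in (.001,.002,.003,.004,.005):
    s=st()
    if s[1][0]<-14: break
    bot.servo_line(T(0,ex),o,.03); print(ex,st())
bot.dwell(.2)
bot.servo_line(W(-.13,0,.06),o,.15)
bot.servo_line(W(-.16,0,.22),o,.2)
w=optics.read_camera("wrist"); s=optics.read_camera("scene")
a=np.hstack([w["frame"][60:360,140:500],cv2.resize(s["frame"][150:300,230:380],(300,300)) ])
cv2.imwrite("pics/c.png",a[:,:,::-1]); print(st())
```

```text
[True, False, True, True]
2.0 ([-0.0824, 0.0004, 0.0844], [-0.5, 0.6, 0.4], 28.45)Traceback (most recent call last):
  File "<stdin>", line 12, in <module>
host.IKError: the arm cannot follow that straight line within its joint ranges
```

```bash
cat >> h.py <<'E'
def C(c,t,ex=0):
    n=np.array([np.cos(c),-np.sin(c)]); e=np.array([-np.sin(c),-np.cos(c)])
    k=np.clip(np.cos(c+t)/.3,-1,1); s=.030+.011*np.sin(c+t)*k
    p=np.array([-.066,.064])+s*e-n*(.002+.011*abs(np.cos(c+t))-ex)
    return W(p[0],0,p[1])
E
python3 - <<'E'
from h import *
print(bot.read_joint_pos().round(2))
for t in (.5,.4,.3,.2,.1,0):
    print(t,[kinematics.solve_ik(C(c,t),ori(t)) is not None for c in np.arange(2,-.1,-.2)])
    j=kinematics.solve_ik(C(2,t),ori(t)); print(None if j is None else j.round(2))
E
```

```text
[ 0.4   0.25  2.37 -1.28  0.27  0.2 ]
0.5 [True, False, False, False, False, False, False, True, True, True, True]
[ 0.4   0.25  2.37 -1.28  0.27  0.2 ]
0.4 [True, True, True, True, True, True, True, True, True, True, True]
[ 0.35  0.25  2.31 -0.72  0.3  -0.38]
0.3 [True, True, True, True, True, True, True, True, True, True, True]
[ 0.31  0.26  2.25 -0.37  0.39 -0.77]
0.2 [True, True, True, True, True, True, True, True, True, True, True]
[ 0.28  0.28  2.19 -0.18  0.5  -0.98]
0.1 [True, True, True, True, True, True, True, True, True, True, True]
[ 0.24  0.31  2.12 -0.07  0.61 -1.11]
0 [True, True, True, True, True, True, True, True, True, True, True]
[ 0.22  0.35  2.06 -0.    0.73 -1.19]
```

Run:
```python
from h import *
t=.35; o=ori(t)
bot.servo_line(C(2.,.5)+[-.02,0,.06],None,.2)
bot.reach(C(2.,t)+[0,0,.05],o); print(st())
for c in np.r_[np.arange(2.0,.25,-.2),.2,.12,.06,0]:
    bot.servo_line(C(c,t),o,.06); print(round(c,2),st())
for ex in (.001,.002,.003,.004,.005):
    if st()[1][0]<-14: break
    bot.servo_line(C(0,t,ex),o,.03); print(ex,st())
bot.dwell(.2)
bot.servo_line(W(-.13,0,.06),o,.15)
bot.servo_line(W(-.16,0,.22),o,.2)
w=optics.read_camera("wrist"); s=optics.read_camera("scene")
a=np.hstack([w["frame"][60:360,140:500],cv2.resize(s["frame"][150:300,230:380],(300,300)) ])
cv2.imwrite("pics/c.png",a[:,:,::-1]); print(st())
for n,p in (("w",w),("s",s)): print([(r["score"],r["uv"]) for r in spotter.silhouettes(p,"clip")])
f=lambda c:np.array([-.066,0,.064])+.018*np.array([-np.sin(c),0,-np.cos(c)])+.002*np.array([-np.cos(c),0,np.sin(c)])
for c in (0,.1,.2,.4): print(c,fproj(w,kw(Q,f(c))),proj(s,kw(Q,f(c))))
```

```text
([-0.0826, -0.0009, 0.131], [-1.4, -0.3, 0.1], 29.61)
2.0 ([-0.0819, 0.0001, 0.0823], [-0.2, -0.3, -0.3], 30.59)
1.8 ([-0.0846, -0.0001, 0.0766], [0.1, -0.2, 0.6], 30.84)
1.6 ([-0.0857, -0.0001, 0.0707], [0.7, -0.1, -0.0], 31.09)
1.4 ([-0.09, -0.0001, 0.064], [-0.2, -0.1, 0.3], 31.38)
1.2 ([-0.0954, -0.0, 0.0551], [0.2, 0.3, 0.4], 31.7)
1.0 ([-0.1001, 0.0, 0.0474], [-0.1, 0.1, 0.5], 32.0)
0.8 ([-0.099, -0.0, 0.0409], [0.5, 0.6, 0.4], 32.26)
0.6 ([-0.0947, 0.0, 0.0368], [-0.2, -0.3, -0.0], 32.51)
0.4 ([-0.0896, 0.0, 0.0333], [0.4, 0.2, 1.3], 32.76)
0.2 ([-0.0839, 0.0, 0.0312], [0.1, 0.5, 0.1], 33.01)
0.12 ([-0.0818, -0.0, 0.0307], [0.0, 0.3, -0.2], 33.26)
0.06 ([-0.0806, -0.0001, 0.0302], [-4.4, 0.7, 2.5], 33.51)
0.0 ([-0.0791, -0.0002, 0.0299], [-5.0, 2.2, -0.4], 33.76)
0.001 ([-0.0779, -0.0002, 0.0299], [-4.5, 1.4, -2.3], 34.01)
0.002 ([-0.0766, -0.0003, 0.03], [-5.3, 0.6, -1.9], 34.26)
0.003 ([-0.0763, -0.0003, 0.0299], [-9.8, 2.4, 2.3], 34.51)
0.004 ([-0.0761, -0.0004, 0.0297], [-14.8, 3.4, 5.4], 34.76)
([-0.1603, -0.0005, 0.2186], [-0.3, -0.1, 0.0], 36.61)
[(0.8, [315.8, 239.9])]
[(0.73, [273.9, 167.0]), (0.55, [268.6, 238.3])]
0 [[316.33765805 238.58140194]] [[268.28308814 236.59830492]]
0.1 [[316.33717155 237.29221724]] [[267.55586617 236.69580754]]
0.2 [[316.33670822 236.13973009]] [[266.83857875 236.73870124]]
0.4 [[316.33587284 234.29278211]] [[265.46158281 236.65905978]]
```

View pics/c.png

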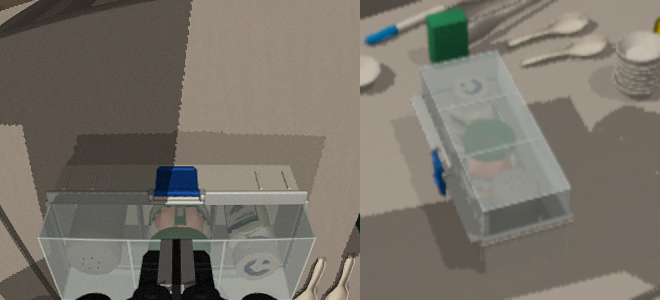

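The clip hangs straight down: its wrist detection at (316,240) matches the home prediction (316,239). One firmer push will confirm that it is on the hard stop before I hand in.

Run:
```python
from h import *
t=.35; o=ori(t)
bot.servo_line(W(-.13,0,.06),o,.2)
bot.servo_line(C(0,t,-.01),o,.15)
for ex in (0,.001,.002,.003,.004,.005,.006,.007):
    bot.servo_line(C(0,t,ex),o,.03); s=st(); print(ex,s)
    if s[1][0]<-24: break
bot.servo_line(W(-.13,0,.06),o,.15)
bot.servo_line(W(-.16,0,.22),o,.2)
w=optics.read_camera("wrist"); print([(r["score"],r["uv"]) for r in spotter.silhouettes(w,"clip")],st())
f=lambda c:np.array([-.066,0,.064])+.018*np.array([-np.sin(c),0,-np.cos(c)])+.002*np.array([-np.cos(c),0,np.sin(c)])
for c in (0,.1): print(fproj(w,kw(Q,f(c))))
```

```text
0 ([-0.0782, 0.0, 0.0304], [-0.3, -1.2, 0.2], 38.66)
0.001 ([-0.0774, -0.0, 0.0302], [-0.6, -0.4, -0.3], 38.91)
0.002 ([-0.0768, -0.0002, 0.03], [-2.8, 0.3, 0.2], 39.16)
0.003 ([-0.0764, -0.0003, 0.0299], [-7.8, 2.4, 4.4], 39.41)
0.004 ([-0.0761, -0.0004, 0.0297], [-13.7, 4.6, 8.2], 39.66)
0.005 ([-0.076, -0.0006, 0.0294], [-16.8, 4.4, 9.7], 39.91)
0.006 ([-0.0758, -0.0009, 0.0291], [-20.7, 4.7, 10.9], 40.16)
0.007 ([-0.0755, -0.001, 0.029], [-26.5, 7.3, 16.4], 40.41)
[(0.72, [314.3, 240.3])] ([-0.1604, -0.0005, 0.2186], [0.0, -0.6, 0.2], 42.08)
[[316.34791449 238.60957538]]
[[316.34745084 237.32043098]]
```

```bash
python3 -c "
from h import *
print(ticket.hand_in())"
```

```text
the job is handed in; nothing more can be done
None
```

The pepper shaker stands upright in the empty bay, the lid is fully shut, and the blue clip is against its hard stop in the home position; I handed the job in at about 42 s on the robot's clock.

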